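# Load the power module under the chassis hood

### The job

Put the power module with the orange handle into the open white chassis: tilt it so that its low end slips in under the fixed hood, then bring it level inside so that it lies flat on the chassis floor, handle up, and let go. Leave the blue module where it is.

Things in the scene. Friction and masses are not known exactly. Their poses are not given: they have to be found in the camera images.
- module_orange: Loose power module to load: grey metal box 160 long (its x) x 50 wide (y) x 36 high (z), orange end caps. Orange handle on top: a bar along x, 80 long, 16 wide (y), 20 high, its centre 76 above the module's underside, on a post at each end, 30 mm free below it. Same both ways round, balanced, about 0.35 kg. Origin: centre of the underside.
- module_blue: Loose blue module, a bystander: same shape and size as the orange one, but with blue end caps and blue handle. Origin: centre of the underside.
- chassis: Fixed white metal chassis, open on top, 198 long (its x) x 98 wide (y). Origin: centre of its underside, on the table; its x runs lengthwise from the hooded, robot-side end to the far end. Floor 5 thick; inside 190 long (x -95 to 95), 90 wide (y -45 to 45). Walls 4 thick; side walls and far (+x) wall end at z 50. A hood roofs the near (-x) end.
- hood_edge (a point): Middle of the lower edge of the hood's free rim: chassis x -45, y 0, z 75. The hood is a full-width flat roof 4 thick from here back to the near end (x -99), closed there and at the sides. The opening from here to the far wall is 140 long: a level module cannot pass. Tilted 20 to 30 degrees, far end high, it slides in low end first; then its far end comes down.
There are look-alikes about, which are no part of the job. What is shaped like the module_orange but purple is not meant.

How it is judged (in metres and radians):
At the end, for the whole second after the job is handed in: The orange module rests in the chassis, handle up and level within 10 degrees, the centre of its underside within 10 mm of the chassis floor, 25 mm along the chassis and 30 mm across from the middle, at rest; the blue module is within 30 mm of where it started (angle between module_orange's own z axis and vertical below 0.1745 rad and z of module_orange in the frame of chassis between 0 and 0.015 m and x of module_orange in the frame of chassis between -0.025 and 0.025 m and y of module_orange in the frame of chassis between -0.03 and 0.03 m and linear speed of module_orange below 0.02 m/s and distance of module_blue from where it was at the start of the episode below 0.03 m); the robot touches nothing.
It fails at once if the blue module is moved by more than 30 mm (distance of module_blue from where it was at the start of the episode above 0.03 m).
It also fails if it takes over 38 s, if anything falls off the work surface, if the arm or the gripper's body presses on something with over 40 N, if the wrist force passes 120 N, or if a joint passes its speed limit or range.

### The arm

A 7-joint arm with a two-finger parallel gripper is mounted at the origin on the work surface. World frame = base frame: x ahead of the robot, y to its left, z up, the work surface at z = 0. Lengths are in mm, angles in rad, forces in N, time in s.
With the tool pointing down it reaches from about 350 to 900 mm from the base axis. Payload 8.1 kg.
Tool frame: the origin (TCP) lies midway between the tips of the shut fingers; the grasp point (between the pads) lies 19 mm behind it; z points along the fingers, y is the line along which they close (so a half turn about z gives the same grasp; the last joint's range is limited). The gripper opens to 92 mm and grips with 3 to 60 N. Pads are 19 mm wide; open, the fingers measure 130 mm over their backs; the gripper's body (75 mm by 190 mm) begins 47 mm behind the grasp point.
Start: joints at [-1.214, 0.434, 0.025, 1.573, -0.012, 1.134, -0.075], TCP at [277.383, 560.089, 226.742] pointing down, gripper open.
Joint ranges: [-2.62, 2.62], [-0.44, 2.09], [-1.27, 1.32], [0.08, 2.57], [-1.32, 4.46], [0.12, 2], [-2.74, 2.74]. Speed limits (rad/s): [2.22, 2.22, 3.01, 3.01, 3.14, 3.14, 3.14].

### API

Orientations are given as a rotation vector (axis times angle).
In Python, from plant import env, read_camera, camera_params, order gives the robot as it stands.
- The arm moves only by the tool play_rows, never from a script. Its argument "motion" is a list of rows, each a list of 3 entries, a list of its own where there are three numbers: the opening, from 0 (shut) to 1 (fully open), then the shift along the world's x, y, z in mm, then the turn about the world's z in rad. In form: [[jaw, [x, y, z], twist], ...]. A call has 1 to 5 rows; each row shifts and turns the commanded pose from where the row before left it; what a row does not reach is not made up. A row lasts 1/12 s, in which the tool goes at most 41.7 mm and 7.16 degrees, less where a joint would pass 70% of its speed; a pose out of reach is approached as far as the arm can. A call with a gripper value outside its range is refused whole. The fingers move at their own pace and stop on an object; "grip_force" is the grip in N (left out, the last holds). Time passes only in rows, so rows that do not move let the fingers close. It gives the time, the measured TCP pose, the force, the opening and the grip force at its end, in the units of the state.
- env.observe(): the state, without advancing time (a new reading comes with each control period).
- read_camera(name): name is "side" or "top"; returns the picture (420x560x3 uint8, red, green, blue); there is no depth.
- camera_params(name): a dict with "mtx" (3x3 intrinsics, pixels), "dist_coeffs" ([k1, k2, p1, p2, k3] as OpenCV has them; the pictures are not rectified), "extrinsics" (4x4, takes a point from camera to world coordinates). Camera axes: x right, y up, looking along -z (the intrinsics and any distortion apply to the point x, -y, -z); pixel columns grow to the right and rows downward; lengths in mm; the calibration is good to about 2 mm. A picture is of the moment at which its call begins. camera_params takes no time and is no camera call.
- order.sign_off(): hands the job in; it is judged then, once.
The state is a dict: "time_s": time; "joint_pos": joint angles; "qd": joint speeds; "tau": joint torques, N m; "tcp_pos": TCP position; "ee_rot": TCP orientation; "force": force on the tool from outside, world axes, zero at the start; "ft_torque": the same for the moment, N m; "gripper_width": finger opening in mm; "gripper_force": force on a finger pad.
Only numpy, scipy, OpenCV 4.12 (cv2) and the standard library are available. Lean on these libraries where they do the work, as an engineer would, in place of code of your own. Each camera call takes 0.05 s, during which the arm holds its last target. There are 200 camera calls.

## Working session

There is one attempt and no reset: what is moved stays moved. The work goes in short steps, Python scripts to look and compute and a tool call to move; the robot and the scene stay as the last step left them, time stands still between calls to the robot, and variables do not carry over. Pictures are saved under pics/ and viewed, at most 13 in all, crops included, and the job is handed in when it is done.

Besides the shell and the picture viewer there is one more tool, called after "Request:" by a JSON object that holds its "api" and its "payload". play_rows: Moves the arm, as the interface text tells. Its arguments: {"type":"object","properties":{"motion":{"type":"array"},"grip_force":{"type":"number"}},"required":["motion"]}

```bash
ls; mkdir -p pics
python3 - <<'E'
from plant import env, read_camera, camera_params
import cv2, json
print(env.observe())
for n in("side","top"):
    im=read_camera(n); cv2.imwrite(f"pics/{n}0.png",im[:,:,::-1]); p=camera_params(n); print(n,p)
E
```

```text
pics
{'time_s': 0.0, 'joint_pos': array([-1.21358287,  0.43520865,  0.02493873,  1.5741031 , -0.01160807,
        1.13401178, -0.07508202]), 'qd': array([-0.00039177, -0.00096634,  0.00105276,  0.00023028, -0.00060721,
        0.00143441, -0.00102233]), 'tau': array([-7.13334953e-05, -6.67830133e+01,  9.84874740e-01, -3.14446700e+01,
       -6.05545985e-02,  4.28261643e-02,  1.53327533e-04]), 'tcp_pos': array([277.16324024, 559.60105359, 225.95116405]), 'ee_rot': array([-7.15908961e-01, -3.05868493e+00,  2.46210380e-03]), 'force': array([-0.28492722,  0.16751468, -0.1705832 ]), 'ft_torque': array([-0.0039856 , -0.03493769,  0.00350971]), 'gripper_force': 0.0, 'gripper_width': 91.69629964307029}
side {'mtx': array([[435.2326013 ,   0.        , 285.86243842],
       [  0.        , 435.2326013 , 207.79768541],
       [  0.        ,   0.        ,   1.        ]]), 'dist_coeffs': array([-0.10787748,  0.        ,  0.        ,  0.        ,  0.        ]), 'extrinsics': array([[ 8.48081506e-01,  3.62583642e-01, -3.86381758e-01,
         2.17113108e+01],
       [-5.29813832e-01,  5.70067525e-01, -6.27949297e-01,
        -4.98649794e+02],
       [-7.42045076e-03,  7.37262585e-01,  6.75565554e-01,
         7.19039827e+02],
       [ 0.00000000e+00,  0.00000000e+00,  0.00000000e+00,
         1.00000000e+00]])}
top {'mtx': array([[415.10166134,   0.        , 284.56658075],
       [  0.        , 415.10166134, 215.63238899],
       [  0.        ,   0.        ,   1.        ]]), 'dist_coeffs': array([0.02664929, 0.        , 0.        , 0.        , 0.        ]), 'extrinsics': array([[ 7.99908818e-03,  9.97584403e-01, -6.90027031e-02,
         3.25509386e+02],
       [-9.99848785e-01,  9.04460225e-03,  1.48526867e-02,
         1.06846843e+02],
       [ 1.54409107e-02,  6.88734609e-02,  9.97505902e-01,
         9.15267850e+02],
       [ 0.00000000e+00,  0.00000000e+00,  0.00000000e+00,
         1.00000000e+00]])}
```

View pics/side0.png

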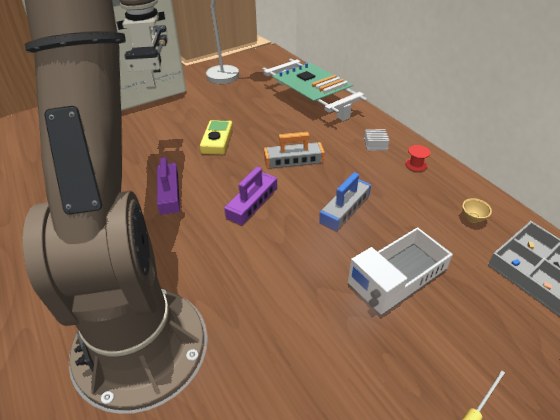

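View pics/top0.png

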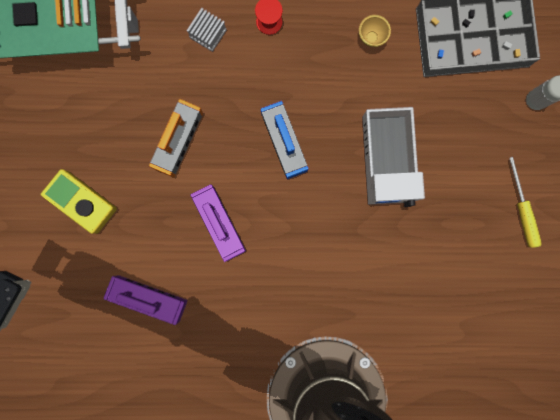

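Candidates: orange module side (294,150)/top (176,137); blue side (347,200)/top (285,140); purple side (251,195)/top (218,222) and side (168,185)/top (145,300). The orange one is the target; the chassis is at top (395,155), side (400,268), with its hood toward the robot.

```bash
cat > h.py <<'E'
import cv2, numpy as np
from plant import env, read_camera, camera_params
P={n:camera_params(n) for n in("side","top")}
F=np.diag([1,-1,-1.])
def ray(n,px):
    p=P[n]; u=cv2.undistortPoints(np.array([[px]],float),p["mtx"],p["dist_coeffs"])[0,0]
    E=p["extrinsics"]; d=E[:3,:3]@F@np.array([u[0],u[1],1]); return E[:3,3],d/np.linalg.norm(d)
def plane(n,px,z):
    o,d=ray(n,px); return o+d*(z-o[2])/d[2]
def tri(ps,pt):
    o1,d1=ray("side",ps); o2,d2=ray("top",pt)
    s=np.linalg.lstsq(np.c_[d1,-d2],o2-o1,rcond=None)[0]
    a,b=o1+s[0]*d1,o2+s[1]*d2; return (a+b)/2,np.linalg.norm(a-b)
def proj(n,X):
    p=P[n]; E=np.linalg.inv(p["extrinsics"]); R=F@E[:3,:3]; t=F@E[:3,3]
    return cv2.projectPoints(np.array(X,float).reshape(-1,1,3),cv2.Rodrigues(R)[0],t,p["mtx"],p["dist_coeffs"])[0][:,0]
E
python3 - <<'E'
from h import *
a=cv2.imread("pics/side0.png"); b=cv2.imread("pics/top0.png")
for n,im in(("side",a),("top",b)):
    h=cv2.cvtColor(im,cv2.COLOR_BGR2HSV)
    m=cv2.inRange(h,(8,180,150),(20,255,255))
    k,l,s,c=cv2.connectedComponentsWithStats(m)
    print(n,[(s[i].tolist(),c[i].round(1).tolist()) for i in range(1,k) if s[i][4]>25])
r=lambda im,x,y,w,h,f:cv2.resize(im[y:y+h,x:x+w],None,fx=f,fy=f,interpolation=cv2.INTER_CUBIC)
o=np.vstack([np.hstack([r(a,255,120,80,60,5),r(b,140,90,80,60,5)]),np.hstack([r(a,340,225,120,90,400/120),r(b,340,100,120,90,400/120)])])
cv2.imwrite("pics/c1.png",o); print(o.shape)
E
```

```text
side []
top [([56, 0, 5, 24, 71], [58.2, 11.6]), ([75, 0, 4, 23, 69], [76.4, 11.0]), ([162, 116, 18, 33, 40], [171.0, 132.4])]
(600, 800, 3)
```

View pics/c1.png

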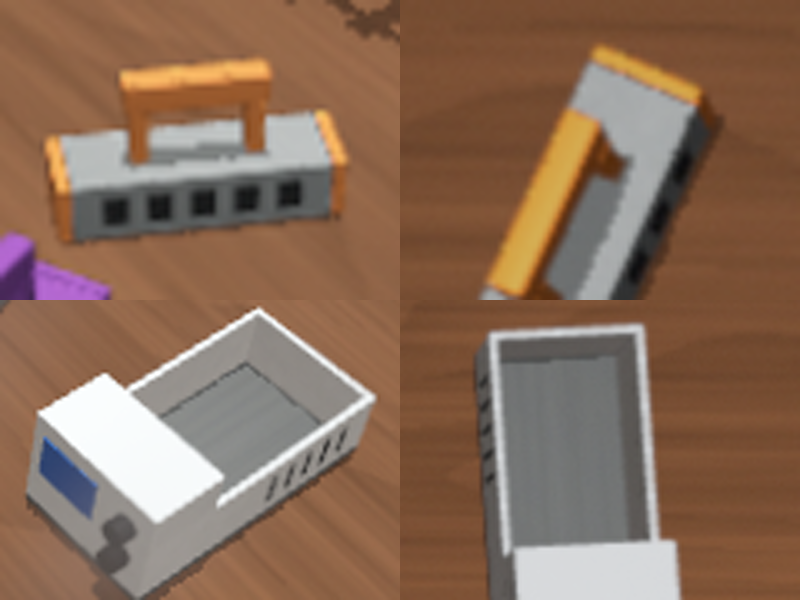

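The crop confirms the orange-handled grey module. The handle bar's ends are at about side (279,136) and (309,134), with its upper end at top (178,113). The chassis rim's far corners are at top (366,110) and (413,108).

Run:
```python
from h import *
a=cv2.imread("pics/side0.png"); b=cv2.imread("pics/top0.png")
def comps(im,m,lo=30):
    k,l,s,c=cv2.connectedComponentsWithStats(m)
    for i in range(1,k):
        if s[i][4]>lo:
            pts=cv2.findNonZero((l==i).astype(np.uint8)); yield s[i].tolist(),cv2.boxPoints(cv2.minAreaRect(pts)).round(1).tolist()
hb=cv2.cvtColor(b,cv2.COLOR_BGR2HSV); ha=cv2.cvtColor(a,cv2.COLOR_BGR2HSV)
print("samples",hb[130,171],hb[175-0,160],ha[135,290],ha[140,290],hb[185,400],hb[150,395],ha[258,370])
m=cv2.inRange(hb,(8,150,200),(25,255,255)); m[:,:140]=0;m[:,210:]=0
print("top orange",*comps(b,m,15),sep="\n")
m=cv2.inRange(ha,(5,150,140),(25,255,255)); m[:,:260]=0;m[:120]=0;m[180:]=0;m[:,330:]=0
print("side orange",*comps(a,m,15),sep="\n")
m=cv2.inRange(hb,(0,0,200),(180,40,255)); m[:,:355]=0;m[:,435:]=0;m[:100]=0;m[215:]=0
print("hood top",*comps(b,m),sep="\n")
m2=cv2.morphologyEx(m,cv2.MORPH_OPEN,np.ones((7,7)));print("hood only",*comps(b,m2),sep="\n")
m=cv2.inRange(ha,(0,0,215),(180,40,255)); m[:,:340]=0;m[:,460:]=0;m[:225]=0;m[315:]=0
m2=cv2.morphologyEx(m,cv2.MORPH_OPEN,np.ones((5,5)));print("hood side",*comps(a,m2),sep="\n")
s=lambda x,y:(255+x/5,120+y/5); t=lambda x,y:(140+x/5,90+y/5)
S=lambda x,y:(340+x*.3,225+y*.3)
for nm,p,q in[("bar end",s(269,69),t(189,116)),("rim far R",S(375,98),S(245,25-0)),("rim far L",S(260,10),S(88,32)),("hood free L",S(105,75),S(113,248)),("hood free R",S(222,178),S(277,241))]:
    q=(q[0],q[1]-125) if nm!="bar end" else q
    print(nm,*[x.round(1) for x in tri(p,q)])
```

```text
samples [ 19 166 211] [ 12 148 129] [ 17 154 243] [ 12 181 149] [102   6 219] [100   7 117] [ 90   3 253]
top orange
([179, 100, 20, 10, 49], [[178.5, 101.0999984741211], [179.39999389648438, 99.0], [198.6999969482422, 107.30000305175781], [197.8000030517578, 109.4000015258789]])
([158, 112, 21, 37, 238], [[157.60000610351562, 146.0], [173.1999969482422, 111.5999984741211], [178.89999389648438, 114.19999694824219], [163.3000030517578, 148.60000610351562]])
([150, 164, 20, 11, 55], [[149.3000030517578, 165.60000610351562], [150.39999389648438, 163.1999969482422], [170.0, 171.60000610351562], [169.0, 174.0]])
side orange
([279, 132, 30, 20, 302], [[278.70001220703125, 133.6999969482422], [307.8999938964844, 131.1999969482422], [309.5, 148.6999969482422], [280.20001220703125, 151.1999969482422]])
([319, 143, 6, 19, 41], [[318.8999938964844, 143.1999969482422], [322.29998779296875, 142.60000610351562], [325.5, 160.60000610351562], [322.0, 161.1999969482422]])
([264, 147, 5, 21, 57], [[263.5, 147.1999969482422], [266.79998779296875, 146.8000030517578], [269.3999938964844, 166.800003051757
[... 236 characters left out ...]
31, 1212], [[373.79998779296875, 172.5], [420.79998779296875, 168.60000610351562], [423.20001220703125, 197.1999969482422], [376.20001220703125, 201.10000610351562]])
hood only
([375, 173, 48, 27, 1204], [[374.3999938964844, 174.3000030517578], [421.3999938964844, 172.0], [422.70001220703125, 197.5], [375.6000061035156, 199.89999389648438]])
hood side
([354, 249, 51, 41, 1092], [[352.0, 259.20001220703125], [368.20001220703125, 241.6999969482422], [406.0, 276.8999938964844], [389.70001220703125, 294.29998779296875]])
bar end [592.8 312.7  79.3] 4.6
rim far R [ 620.4 -180.2   47.2] 1.9
rim far L [617.6 -81.3  42.2] 4.2
hood free L [471.9 -89.4  72.9] 3.7
hood free R [ 475.3 -188.3   77. ] 1.1
```

```bash
cat >> h.py <<'E'
def R2(*c): return np.mean(c,0)
E
python3 - <<'E'
from h import *
h=.5
e1=R2((173.2,111.6),(178.9,114.2)); e2=R2((157.6,146),(163.3,148.6))
A,B=plane("top",e1,86),plane("top",e2,86); print("bar",A,B,(A+B)/2,np.linalg.norm(A-B),np.arctan2(*(A-B)[1::-1]))
c1=R2((178.5,101.1),(179.4,99),(198.7,107.3),(197.8,109.4)); c2=R2((149.3,165.6),(150.4,163.2),(170,171.6),(169,174))
A,B=plane("top",c1,36),plane("top",c2,36); print("caps",A,B,(A+B)/2,np.linalg.norm(A-B),np.arctan2(*(A-B)[1::-1]))
# side view checks: bar ends at top face, caps
A,B=plane("side",(308.8,133.8),86),plane("side",(279.2,135.6),86);print("side bar",A,B,(A+B)/2)
# tri of two bar ends / cap centres
print(tri((308.8,133.8),e1),tri((279.2,135.6),e2))
fl,fr=plane("top",(366.4,109.6),50),plane("top",(413.5,107.5),50)
hl,hr=plane("top",(373.9,174.4),79),plane("top",(423.1,172.3),79)
nl,nr=plane("top",(375.2,201),79),plane("top",(424,199),79)
print(fl,fr,hl,hr,nl,nr,sep="\n")
print("widths",np.linalg.norm(fl-fr),np.linalg.norm(hl-hr),"axis ang",np.arctan2(*(((fl+fr)-(hl+hr))/2)[1::-1]),"perp", np.arctan2(*(fl-fr)[1::-1])-np.pi/2,np.arctan2(*(hl-hr)[1::-1])-np.pi/2)
print("len far-hood",np.linalg.norm(((fl+fr)-(hl+hr))[:2]/2),"hood-near",np.linalg.norm(((nl+nr)-(hl+hr))[:2]/2))
print("side far",plane("side",(452.5,254.4),50),plane("side",(418,228),50),"hood",plane("side",(371.5,247.5),79),plane("side",(406.6,278.4),79))
E
```

```text
bar [589.11550245 315.62212459  86.        ] [518.28838346 345.10481405  86.        ] [553.70194296 330.36346932  86.        ] 76.71837955661293 -0.39444688224256996
caps [624.43711191 301.87401514  36.        ] [484.07754982 359.89657768  36.        ] [554.25733086 330.88529641  36.        ] 151.87963797569898 -0.3919918042320641
side bar [589.06710018 303.54255112  86.        ] [518.36579143 338.40675067  86.        ] [553.7164458  320.97465089  86.        ]
(array([594.86808865, 316.74539151,  76.27442164]), np.float64(5.8692461797248265)) (array([520.93452657, 345.87341712,  80.81161543]), np.float64(3.2129453047261087))
[613.09263061 -78.36924643  50.        ]
[ 618.60459976 -178.70760895   50.        ]
[469.21145362 -86.95056789  79.        ]
[ 474.44921146 -187.28734302   79.        ]
[414.78163978 -89.25889026  79.        ]
[ 419.76189393 -188.35947279   79.        ]
widths 100.489645219251 100.47339225572019 axis ang 0.05950908721280889 perp 0.054878657536763464 0.052154436083543754
len far-hood 144.27366770420326 hood-near 54.584741038460315
side far [ 618.96955186 -181.84891155   50.        ] [612.93191508 -86.69380158  50.        ] hood [469.41550437 -93.89873214  79.        ] [ 474.40993395 -189.50817595   79.        ]
```

Measured: module centre (554,331), axis −0.392; chassis origin ≈ (517,−134), axis 0.055. The sizes check out (bar about 77, caps 152 between their centres, rim width 100). Triangulated heights read about 5 low but are consistent. I'll grasp the bar 28 mm from its centre towards +x.

Request:
{"api": "play_rows", "payload": {"motion": [[1, [30, -24, 0], 0.014], [1, [30, -24, 0], 0.014], [1, [30, -24, 0], 0.014], [1, [30, -24, 0], 0.014], [1, [30, -24, 0], 0.012]]}}

```text
time_s: 0.52
tcp_pos: [428.4, 438.6, 226.4]
ee_rot: [-0.61, -3.082, 0.001]
force: [1.0, -0.1, 0.7]
gripper_width: 92.1
gripper_force: 0.0
```

Request:
{"api": "play_rows", "payload": {"motion": [[1, [30, -24, 0], 0], [1, [30, -24, 0], 0], [1, [30, -24, -20], 0], [1, [30, -24, -20], 0], [1, [30, -24, -20], 0]]}}

```text
time_s: 0.93
tcp_pos: [575.2, 321.5, 168.3]
ee_rot: [0.611, 3.081, 0.001]
force: [0.7, 0.4, 0.1]
gripper_width: 91.5
gripper_force: 0.0
```

Request:
{"api": "play_rows", "payload": {"motion": [[1, [3, -1, -20], 0], [1, [0, 0, -15], 0], [1, [0, 0, 0], 0], [1, [0, 0, 0], 0]]}}

```text
time_s: 1.27
tcp_pos: [576.1, 321.7, 133.1]
ee_rot: [-0.611, -3.08, 0.002]
force: [0.4, 0.6, 0.3]
gripper_width: 91.4
gripper_force: 0.0
```

Run:
```python
from h import *
s=env.observe(); print(s["tcp_pos"],s["ee_rot"],s["time_s"])
a=read_camera("side")[:,:,::-1].copy();b=read_camera("top")[:,:,::-1].copy()
t=s["tcp_pos"]
for n,im in(("side",a),("top",b)):
    for z,c in((t[2],(0,255,0)),(76,(255,255,0))):
        p=proj(n,[[t[0],t[1],z]])[0]; print(n,p); cv2.circle(im,tuple(int(v) for v in p),1,c,-1)
r=lambda im,x,y,w,h,f:cv2.resize(im[y:y+h,x:x+w],None,fx=f,fy=f,interpolation=cv2.INTER_CUBIC)
cv2.imwrite("pics/c2.png",np.hstack([r(a,230,70,130,150,3),r(b,120,60,130,150,3)]))
```

```text
[576.12346006 321.71129669 133.1359003 ] [-6.10833234e-01 -3.07962786e+00  2.25981312e-03] 1.2667
side [301.21883024 116.68216507]
side [300.89389471 135.25214923]
top [166.58309348 111.71862795]
top [174.10902213 120.6523309 ]
```

View pics/c2.png

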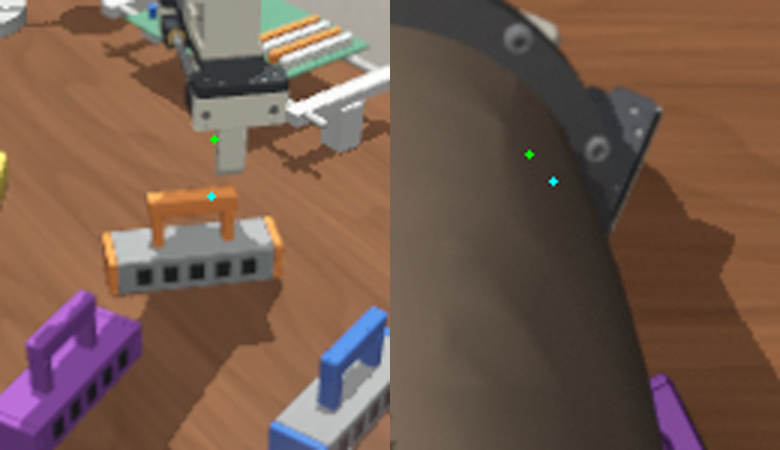

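The open gripper straddles the bar near its +x end (side crop (230,150)). The TCP projection lines up with the handle, so I'll descend.

Request:
{"api": "play_rows", "payload": {"motion": [[1, [4, -2, -20], 0], [1, [0, 0, -25], 0], [1, [0, 0, -20], 0], [1, [0, 0, -10], 0], [1, [0, 0, 0], 0]]}}

```text
time_s: 1.78
tcp_pos: [579.8, 319.9, 57.8]
ee_rot: [-0.61, -3.08, 0.002]
force: [0.4, 0.3, 0.1]
gripper_width: 91.9
gripper_force: 0.0
```

Request:
{"api": "play_rows", "payload": {"motion": [[0, [0, 0, 0], 0], [0, [0, 0, 0], 0], [0, [0, 0, 0], 0], [0, [0, 0, 0], 0], [0, [0, 0, 0], 0]], "grip_force": 6}}

```text
time_s: 2.2
tcp_pos: [581.4, 320.1, 60.0]
ee_rot: [0.611, 3.08, 0.002]
force: [0.5, -0.6, -0.5]
gripper_width: 63.3
gripper_force: 0.0
```

Request:
{"api": "play_rows", "payload": {"motion": [[0, [0, 0, 0], 0], [0, [0, 0, 0], 0], [0, [0, 0, 0], 0], [0, [0, 0, 0], 0], [0, [0, 0, 0], 0]]}}

```text
time_s: 2.62
tcp_pos: [580.9, 319.8, 59.0]
ee_rot: [-0.612, -3.081, 0.0]
force: [0.2, -0.1, 0.2]
gripper_width: 29.7
gripper_force: 0.0
```

Request:
{"api": "play_rows", "payload": {"motion": [[0, [0, 0, 0], 0], [0, [0, 0, 0], 0], [0, [0, 0, 0], 0], [0, [0, 0, 0], 0], [0, [0, 0, 0], 0]]}}

```text
time_s: 3.03
tcp_pos: [581.0, 319.8, 59.0]
ee_rot: [-0.612, -3.081, -0.0]
force: [0.3, 0.2, -0.4]
gripper_width: 16.1
gripper_force: 6.0
```

Request:
{"api": "play_rows", "payload": {"motion": [[0, [-2, 1, 4], 0], [0, [-4, 2, 5], 0], [0, [-4, 2, 5], 0], [0, [-4, 2, 5], 0], [0, [-4, 1, 4], 0]]}}

```text
time_s: 3.45
tcp_pos: [562.3, 328.6, 82.8]
ee_rot: [0.611, 3.082, 0.001]
force: [0.1, 0.8, -3.2]
gripper_width: 16.0
gripper_force: 6.0
```

Request:
{"api": "play_rows", "payload": {"motion": [[0, [-5, 2, 4], 0], [0, [-5, 2, 4], 0], [0, [-5, 2, 4], 0], [0, [-4, 2, 3], 0], [0, [0, 0, 0], 0]]}}

```text
time_s: 3.87
tcp_pos: [543.0, 337.0, 97.8]
ee_rot: [-0.61, -3.082, -0.002]
force: [0.3, -0.1, -3.0]
gripper_width: 16.1
gripper_force: 6.0
```

Run:
```python
from h import *
s=env.observe(); print(s["tcp_pos"],s["force"],s["time_s"])
a=read_camera("side")[:,:,::-1].copy()
cv2.imwrite("pics/c3.png",cv2.resize(a[80:200,220:360],None,fx=5,fy=5,interpolation=cv2.INTER_CUBIC))
```

```text
[543.01603477 337.01881326  97.83747762] [ 0.31882608 -0.05386713 -2.97386452] 3.8667
```

View pics/c3.png

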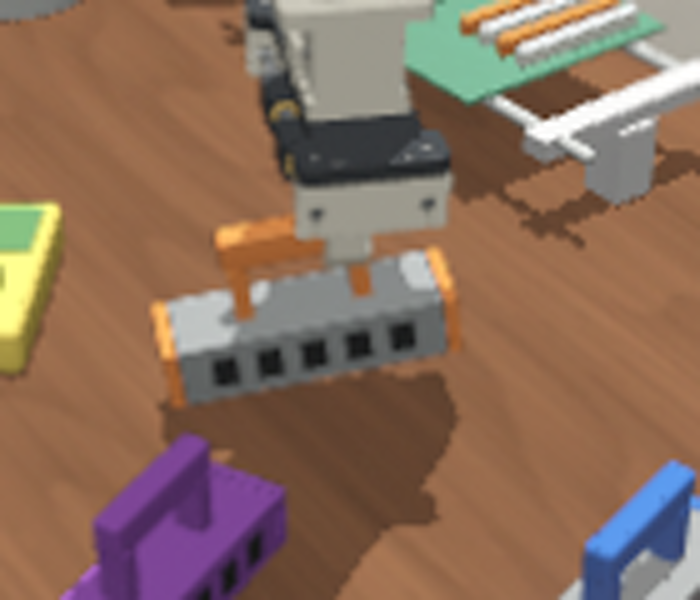

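The module is tilted about 10° and hangs with its low end near the table. Pad friction is holding the angle, so I'll lower the grip force to let it swing further.

Request:
{"api": "play_rows", "payload": {"motion": [[0, [0, 0, 0], 0], [0, [0, 0, 0], 0], [0, [0, 0, 0], 0]], "grip_force": 4}}

```text
time_s: 4.17
tcp_pos: [544.2, 335.4, 96.7]
ee_rot: [-0.612, -3.081, 0.001]
force: [-0.2, -0.5, -2.6]
gripper_width: 16.2
gripper_force: 4.0
```

Request:
{"api": "play_rows", "payload": {"motion": [[0, [0, 0, 0], 0], [0, [0, 0, 0], 0], [0, [0, 0, 0], 0]], "grip_force": 3}}

```text
time_s: 4.42
tcp_pos: [544.0, 335.7, 96.9]
ee_rot: [-0.612, -3.081, 0.0]
force: [-0.7, -0.1, -3.1]
gripper_width: 15.9
gripper_force: 3.0
```

Run:
```python
from h import *
s=env.observe(); print(s["tcp_pos"],s["force"],s["time_s"])
a=read_camera("side")[:,:,::-1].copy()
cv2.imwrite("pics/c4.png",cv2.resize(a[80:200,220:360],None,fx=5,fy=5,interpolation=cv2.INTER_CUBIC))
```

```text
[544.02943239 335.67533508  96.88411479] [-0.66983438 -0.11728406 -3.10405136] 4.4167
```

View pics/c4.png

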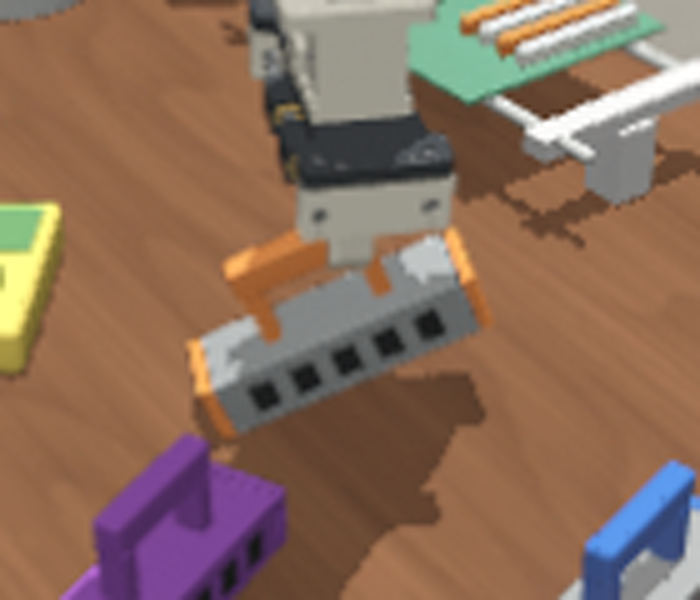

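Gravity has swung it to a clear tilt. Its bottom edge runs from side (266,167) to (317,145). I'll work out the angle in the module's vertical plane.

Run:
```python
from h import *
g=np.array([544,336.5,97+19.]); an=-.392
u=np.array([np.cos(an),np.sin(an),0]); n=np.array([np.sin(an),-np.cos(an),0])
for off in(25,):
  q=[]
  for p in((230,437),(488,325),(434,243+0)):
    o,d=ray("side",(220+p[0]/5,80+p[1]/5)); w=g+n*off
    x=o+d*(((w-o)@n)/(d@n)); q.append([(x-g)@u,x[2]])
  q=np.array(q); v=q[1]-q[0]; print(q.round(1),np.hypot(*v),np.degrees(np.arctan2(v[1],v[0])))
```

```text
[[-65.1  -1.1]
 [ 76.7  55.5]
 [ 45.8 110.3]] 152.6827584200918 21.735774846016877
```

Request:
{"api": "play_rows", "payload": {"motion": [[0, [0, 0, 0], 0], [0, [0, 0, 0], 0], [0, [0, 0, 0], 0]], "grip_force": 25}}

```text
time_s: 4.72
tcp_pos: [543.9, 335.8, 97.0]
ee_rot: [0.612, 3.081, 0.0]
force: [0.1, -0.1, -3.1]
gripper_width: 15.6
gripper_force: 25.0
```

Tilt is about 22° and the grip is locked at 25 N. Lifting, then carrying it over the blue module with the turn.

Request:
{"api": "play_rows", "payload": {"motion": [[0, [0, 0, 20], 0], [0, [0, 0, 35], 0], [0, [0, 0, 35], 0], [0, [0, 0, 35], 0], [0, [0, 0, 30], 0]]}}

```text
time_s: 5.13
tcp_pos: [544.1, 335.9, 254.7]
ee_rot: [0.612, 3.08, 0.002]
force: [1.2, -0.3, -3.3]
gripper_width: 15.9
gripper_force: 25.0
```

Request:
{"api": "play_rows", "payload": {"motion": [[0, [0, -20, 0], 0.03], [0, [2, -30, 0], 0.03], [0, [2, -32, 0], 0.03], [0, [2, -32, 0], 0.03], [0, [2, -32, 0], 0.03]]}}

```text
time_s: 5.55
tcp_pos: [551.7, 188.4, 252.1]
ee_rot: [0.376, 3.119, 0.0]
force: [0.8, -0.1, -3.2]
gripper_width: 16.0
gripper_force: 25.0
```

Request:
{"api": "play_rows", "payload": {"motion": [[0, [2, -32, 0], 0.03], [0, [2, -32, 0], 0.03], [0, [2, -32, 0], 0.03], [0, [2, -32, 0], 0.03], [0, [2, -32, 0], 0.03]]}}

```text
time_s: 5.97
tcp_pos: [561.7, 28.3, 252.2]
ee_rot: [0.142, 3.138, 0.0]
force: [1.4, -0.7, -3.3]
gripper_width: 16.1
gripper_force: 25.0
```

Request:
{"api": "play_rows", "payload": {"motion": [[0, [0, -32, 0], 0.03], [0, [0, -32, 0], 0.03], [0, [0, -32, 0], 0.03], [0, [0, -32, 0], 0.03], [0, [0, -20, 0], 0.03]]}}

```text
time_s: 6.38
tcp_pos: [561.3, -122.4, 252.3]
ee_rot: [-0.088, 3.14, -0.003]
force: [-0.0, -0.6, -1.9]
gripper_width: 15.4
gripper_force: 25.0
```

Request:
{"api": "play_rows", "payload": {"motion": [[0, [0, 0, 0], 0], [0, [0, 0, 0], 0], [0, [0, 0, 0], 0]]}}

```text
time_s: 6.63
tcp_pos: [562.0, -117.2, 252.0]
ee_rot: [-0.091, 3.14, 0.001]
force: [-0.2, 0.1, -4.0]
gripper_width: 15.8
gripper_force: 25.0
```

Run:
```python
from h import *
s=env.observe(); r=s["ee_rot"]; print(s["tcp_pos"],s["time_s"],"axis",(2*np.arctan2(r[1],r[0]))%np.pi-0)
a=read_camera("side")[:,:,::-1].copy();b=read_camera("top")[:,:,::-1].copy()
r=lambda im,x,y,w,h,f:cv2.resize(im[y:y+h,x:x+w],None,fx=f,fy=f,interpolation=cv2.INTER_CUBIC)
cv2.imwrite("pics/c5.png",np.hstack([r(a,310,130,160,180,2.5),r(b,320,60,160,180,2.5)]))
```

```text
[ 561.98500881 -117.24772484  251.97326368] 6.6333 axis 0.0582264813794402
```

View pics/c5.png

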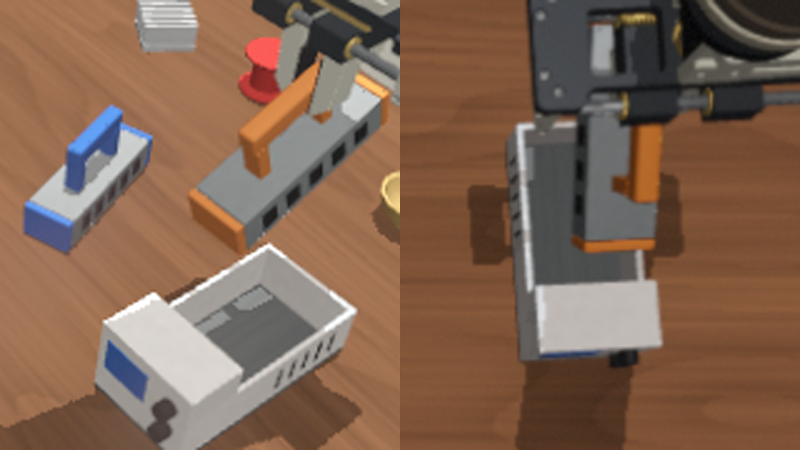

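The module is tilted, handle up and far end high, above the chassis, about 14 mm to the left of its midline. The blue module is undisturbed. Correcting y, then descending past the hood edge.

Request:
{"api": "play_rows", "payload": {"motion": [[0, [2, -8, 0], 0], [0, [0, -6, -10], 0], [0, [0, 0, -25], 0], [0, [0, 0, -25], 0], [0, [0, 0, 0], 0]]}}

```text
time_s: 7.15
tcp_pos: [560.9, -132.1, 187.0]
ee_rot: [0.091, -3.133, -0.002]
force: [-0.7, 0.8, -4.2]
gripper_width: 15.8
gripper_force: 25.0
```

Request:
{"api": "play_rows", "payload": {"motion": [[0, [0, 0, -20], 0], [0, [0, 0, -20], 0], [0, [0, 0, -15], 0], [0, [0, 0, -10], 0], [0, [0, 0, 0], 0]]}}

```text
time_s: 7.57
tcp_pos: [563.0, -132.1, 125.5]
ee_rot: [0.091, -3.137, -0.001]
force: [-0.5, 0.5, -2.8]
gripper_width: 15.6
gripper_force: 25.0
```

Run:
```python
from h import *
s=env.observe(); print(s["tcp_pos"],s["time_s"],s["force"])
a=read_camera("side")[:,:,::-1].copy();b=read_camera("top")[:,:,::-1].copy()
r=lambda im,x,y,w,h,f:cv2.resize(im[y:y+h,x:x+w],None,fx=f,fy=f,interpolation=cv2.INTER_CUBIC)
cv2.imwrite("pics/c6.png",np.hstack([r(a,330,170,130,150,3),r(b,340,70,130,150,3)]))
```

```text
[ 562.99380102 -132.12704735  125.50893677] 7.5667 [-0.53419121  0.53598281 -2.79371605]
```

View pics/c6.png

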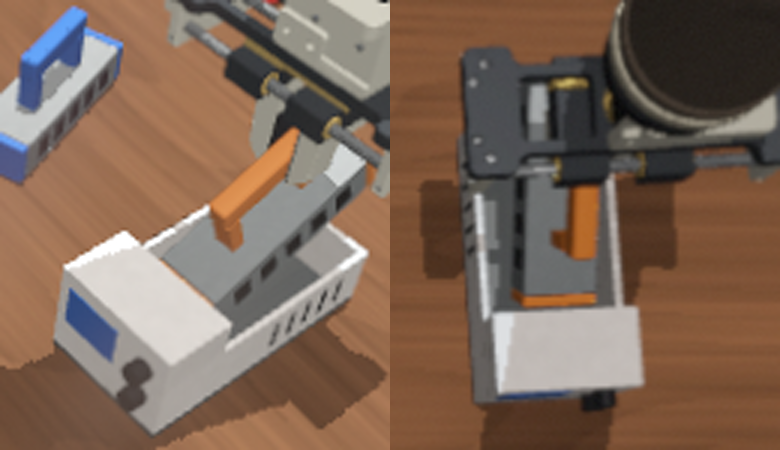

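The low end is inside, just in front of the hood's free rim and below it, and centred across. Lowering and sliding it under the hood.

Request:
{"api": "play_rows", "payload": {"motion": [[0, [0, 0, -10], 0], [0, [-3, 0, -10], 0], [0, [-8, 0, -2], 0], [0, [-8, -1, 0], 0], [0, [-6, 0, 0], 0]]}}

```text
time_s: 8.08
tcp_pos: [537.2, -133.5, 104.8]
ee_rot: [0.09, -3.139, -0.0]
force: [-0.5, -1.1, -3.6]
gripper_width: 15.9
gripper_force: 25.0
```

Request:
{"api": "play_rows", "payload": {"motion": [[0, [0, 0, -2], 0], [0, [0, 0, -2], 0], [0, [0, 0, 0], 0]], "grip_force": 8}}

```text
time_s: 8.33
tcp_pos: [539.2, -133.1, 101.1]
ee_rot: [-0.091, 3.14, 0.0]
force: [1.0, -0.7, -3.2]
gripper_width: 16.2
gripper_force: 8.0
```

Request:
{"api": "play_rows", "payload": {"motion": [[0, [-4, 0, -4], 0], [0, [0, 0, -3], 0], [0, [2, 0, -3], 0], [0, [2, 0, -3], 0], [0, [0, 0, 0], 0]]}}

```text
time_s: 8.75
tcp_pos: [542.6, -133.1, 89.5]
ee_rot: [-0.092, 3.134, -0.001]
force: [4.7, -0.4, 4.2]
gripper_width: 16.3
gripper_force: 8.0
```

Run:
```python
from h import *
s=env.observe(); print(s["tcp_pos"],s["time_s"],s["force"])
a=read_camera("side")[:,:,::-1].copy();b=read_camera("top")[:,:,::-1].copy()
r=lambda im,x,y,w,h,f:cv2.resize(im[y:y+h,x:x+w],None,fx=f,fy=f,interpolation=cv2.INTER_CUBIC)
cv2.imwrite("pics/c7.png",np.hstack([r(a,330,170,130,150,3),r(b,340,70,130,150,3)]))
```

```text
[ 542.61062995 -133.06566714   89.48023041] 8.75 [ 4.72775865 -0.37136698  4.19842287]
```

View pics/c7.png

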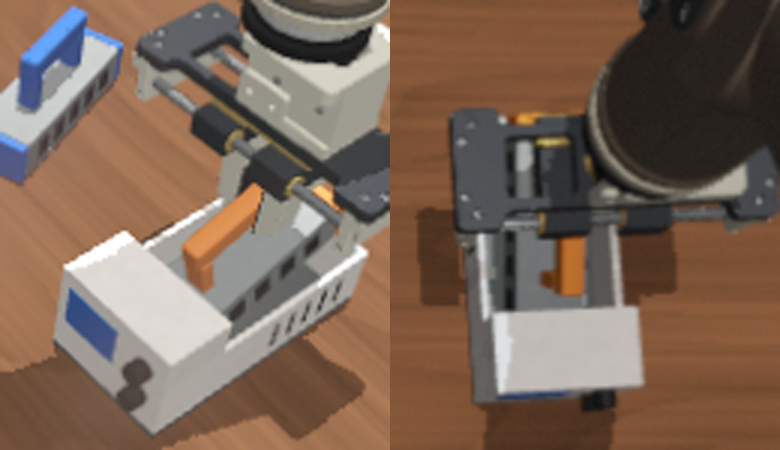

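The far end is now close to the far wall's top edge, and the tool feels (+4.7, 0, +4.2) N. I'll check the far end's x before continuing.

Run:
```python
from h import *
o=np.array([517,-134,0]);u=np.array([np.cos(.055),np.sin(.055),0])
b=cv2.imread("pics/c7.png")
h=cv2.cvtColor(b,cv2.COLOR_BGR2HSV); m=cv2.inRange(h,(8,140,130),(25,255,255)); m[:,:390]=0
k,l,s,c=cv2.connectedComponentsWithStats(m); print([x.tolist() for x in s[1:] if x[4]>40])
for py in(110,114,118):
    for z in(75,85,95): print(py,z,((plane("top",(340+(530-390)/3,70+py/3),z)-o)@u).round(1))
for py in(288,296): print("handle near",py,[((plane("top",(340+(572-390)/3,70+py/3),z)-o)@u).round(1) for z in(85,95,105)])
for th in(14,16,18,20):
    t=np.radians(th); c,s_=np.cos(t),np.sin(t); print(th,"z if low on floor",5+108*s_+76*c, "far-top rel grip",52*c+40*s_, "h near top rel grip",-68*c-10*s_)
```

```text
[[390, 4, 247, 85, 12447], [489, 67, 27, 6, 115], [495, 83, 93, 13, 782], [490, 102, 74, 23, 756], [567, 107, 17, 7, 96], [390, 118, 56, 13, 489], [390, 173, 59, 32, 1417], [674, 225, 47, 9, 297], [744, 227, 36, 6, 147], [561, 238, 23, 58, 1257], [680, 275, 50, 7, 171], [390, 285, 28, 12, 255], [641, 296, 139, 76, 8662], [390, 314, 29, 4, 65], [447, 314, 16, 4, 46], [390, 321, 77, 50, 2987], [390, 384, 66, 63, 2753]]
110 75 95.3
110 85 92.0
110 95 88.8
114 75 92.5
114 85 89.3
114 95 86.0
118 75 89.7
118 85 86.5
118 95 83.3
handle near 288 [np.float64(-31.4), np.float64(-33.2), np.float64(-35.0)]
handle near 296 [np.float64(-36.9), np.float64(-38.6), np.float64(-40.3)]
14 z if low on floor 104.87003992173985 far-top rel grip 60.13225359033852 h near top rel grip -68.39932834276445
16 z if low on floor 107.82472331954814 far-top rel grip 61.01110242147255 h near top rel grip -68.12216888197568
18 z if low on floor 110.65413063092598 far-top rel grip 61.81561862234588 h near top rel grip -67.7620130518199
20 z if low on floor 113.35481465890126 far-top rel grip 62.54482201389399 h near top rel grip -67.31929964669847
```

The far lower corner sits about 10 mm too far out, on top of the far wall, while the handle has about 15 mm of slack to the hood. I'll lift a little, shift −x about 12, then lower.

Request:
{"api": "play_rows", "payload": {"motion": [[0, [0, 0, 4], 0], [0, [0, 0, 5], 0], [0, [-4, 0, 0], 0], [0, [0, 0, 0], 0]], "grip_force": 12}}

```text
time_s: 9.18
tcp_pos: [533.5, -133.3, 96.9]
ee_rot: [0.091, -3.139, -0.0]
force: [0.2, 0.8, -3.5]
gripper_width: 16.0
gripper_force: 12.0
```

Request:
{"api": "play_rows", "payload": {"motion": [[0, [-3, 0, 0], 0], [0, [0, 0, -4], 0], [0, [0, 0, -3], 0], [0, [0, 0, 0], 0]]}}

```text
time_s: 9.52
tcp_pos: [531.4, -133.1, 89.2]
ee_rot: [0.091, -3.139, -0.0]
force: [0.2, -0.3, -3.4]
gripper_width: 16.0
gripper_force: 12.0
```

Run:
```python
from h import *
s=env.observe(); print(s["tcp_pos"],s["time_s"],s["force"])
a=read_camera("side")[:,:,::-1].copy();b=read_camera("top")[:,:,::-1].copy()
r=lambda im,x,y,w,h,f:cv2.resize(im[y:y+h,x:x+w],None,fx=f,fy=f,interpolation=cv2.INTER_CUBIC)
cv2.imwrite("pics/c8.png",np.hstack([r(a,350,190,100,120,4),r(b,350,80,100,120,4)]))
```

```text
[ 531.41976869 -133.06890547   89.15298002] 9.5167 [ 0.17932944 -0.31899873 -3.37735653]
```

View pics/c8.png

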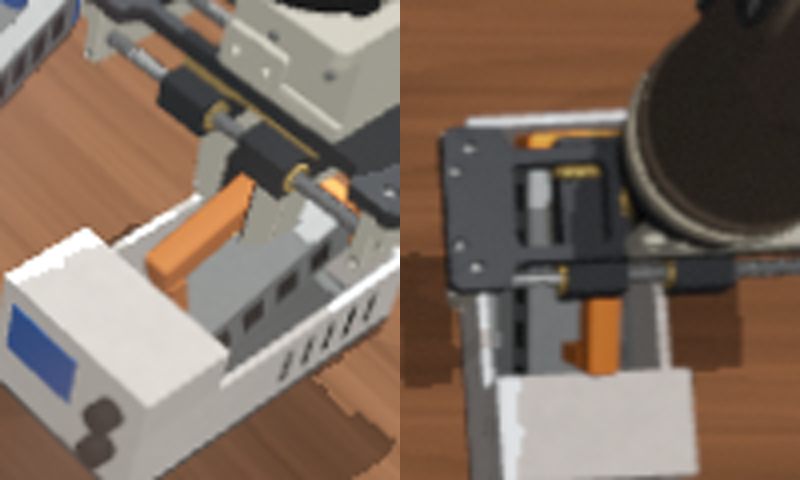

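The far end is now inside the far wall and the module hangs free. Lowering it level along the arc.

Request:
{"api": "play_rows", "payload": {"motion": [[0, [1, 0, -3], 0], [0, [2, 0, -3], 0], [0, [2, 0, -3], 0], [0, [0, 0, 0], 0]], "grip_force": 7}}

```text
time_s: 9.95
tcp_pos: [538.2, -133.0, 80.9]
ee_rot: [-0.092, 3.139, -0.0]
force: [2.9, 0.2, 1.3]
gripper_width: 16.0
gripper_force: 7.0
```

Request:
{"api": "play_rows", "payload": {"motion": [[0, [1, 0, -3], 0], [0, [1, 0, -3], 0], [0, [1, 0, -3], 0], [0, [0, 0, 0], 0]]}}

```text
time_s: 10.28
tcp_pos: [539.3, -133.1, 71.1]
ee_rot: [0.091, -3.139, -0.0]
force: [1.7, -0.9, -1.2]
gripper_width: 16.0
gripper_force: 7.0
```

Request:
{"api": "play_rows", "payload": {"motion": [[0, [1, 0, -3], 0], [0, [2, 0, -3], 0], [0, [1, 0, -2], 0], [0, [0, 0, 0], 0]]}}

```text
time_s: 10.62
tcp_pos: [543.7, -133.1, 63.4]
ee_rot: [0.092, -3.139, -0.0]
force: [0.8, -0.7, -0.9]
gripper_width: 15.9
gripper_force: 7.0
```

Run:
```python
from h import *
s=env.observe(); print(s["tcp_pos"],s["time_s"],s["force"])
a=read_camera("side")[:,:,::-1].copy();b=read_camera("top")[:,:,::-1].copy()
r=lambda im,x,y,w,h,f:cv2.resize(im[y:y+h,x:x+w],None,fx=f,fy=f,interpolation=cv2.INTER_CUBIC)
cv2.imwrite("pics/c9.png",np.hstack([r(a,350,190,100,120,4),r(b,350,80,100,120,4)]))
```

```text
[ 543.7474389  -133.05154277   63.3739033 ] 10.6167 [ 0.80220429 -0.66704675 -0.9392544 ]
```

View pics/c9.png

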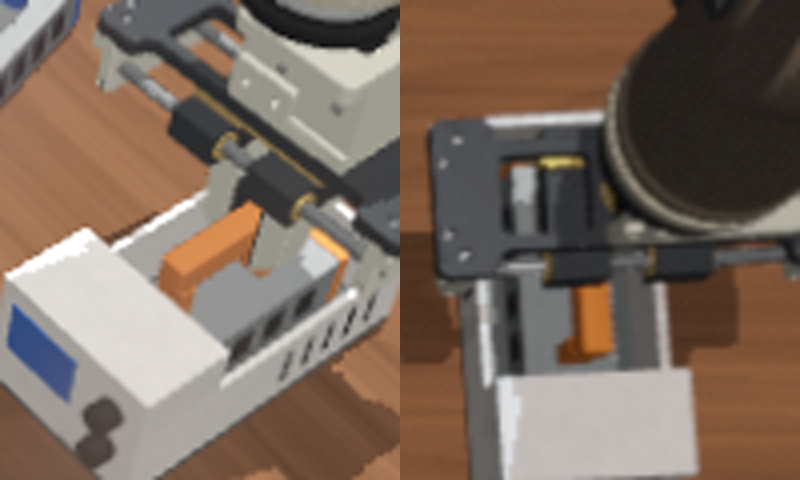

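Nearly level, with the handle clear of the hood rim and the far end inside. A final small lowering, then release.

Request:
{"api": "play_rows", "payload": {"motion": [[0, [0, 0, -2], 0], [0, [0, 0, -1], 0], [0, [0, 0, 0], 0]]}}

```text
time_s: 10.97
tcp_pos: [543.8, -133.2, 61.4]
ee_rot: [-0.091, 3.14, 0.0]
force: [-0.0, 0.2, 5.3]
gripper_width: 16.2
gripper_force: 7.0
```

Request:
{"api": "play_rows", "payload": {"motion": [[0.3, [0, 0, 0], 0], [0.6, [0, 0, 0], 0], [0.6, [0, 0, 0], 0], [0.6, [0, 0, 0], 0], [0.6, [0, 0, 0], 0]]}}

```text
time_s: 11.38
tcp_pos: [543.8, -133.2, 60.9]
ee_rot: [0.091, -3.14, -0.0]
force: [0.2, 0.1, -0.8]
gripper_width: 44.7
gripper_force: 0.0
```

Request:
{"api": "play_rows", "payload": {"motion": [[0.6, [0, 0, 10], 0], [0.6, [0, 0, 25], 0], [0.6, [0, 0, 35], 0], [0.6, [0, 0, 35], 0], [0.6, [0, 0, 35], 0]]}}

```text
time_s: 11.8
tcp_pos: [543.5, -133.2, 203.3]
ee_rot: [0.091, -3.14, 0.0]
force: [-0.2, -0.2, 0.3]
gripper_width: 54.8
gripper_force: 0.0
```

Request:
{"api": "play_rows", "payload": {"motion": [[0.6, [-10, 35, 10], 0], [0.6, [-10, 35, 10], 0], [0.6, [-15, 35, 10], 0], [0.6, [-15, 35, 0], 0], [0.6, [-15, 35, 0], 0]]}}

```text
time_s: 12.22
tcp_pos: [478.4, 43.2, 232.6]
ee_rot: [-0.091, 3.138, 0.0]
force: [0.6, 1.3, 0.3]
gripper_width: 55.1
gripper_force: 0.0
```

Request:
{"api": "play_rows", "payload": {"motion": [[0.6, [-15, 35, 0], 0], [0.6, [-15, 35, 0], 0], [0.6, [0, 35, 0], 0], [0.6, [0, 35, 0], 0], [0.6, [0, 0, 0], 0]]}}

```text
time_s: 12.63
tcp_pos: [447.8, 189.3, 232.1]
ee_rot: [-0.104, 3.139, 0.006]
force: [0.8, -0.1, 0.1]
gripper_width: 55.1
gripper_force: 0.0
```

Run:
```python
from h import *
s=env.observe(); print(s["tcp_pos"],s["time_s"],s["force"])
a=read_camera("side")[:,:,::-1].copy();b=read_camera("top")[:,:,::-1].copy()
cv2.imwrite("pics/side9.png",a);cv2.imwrite("pics/top9.png",b)
r=lambda im,x,y,w,h,f:cv2.resize(im[y:y+h,x:x+w],None,fx=f,fy=f,interpolation=cv2.INTER_CUBIC)
cv2.imwrite("pics/c10.png",np.hstack([r(a,350,190,100,120,4),r(b,350,90,100,120,4)]))
```

```text
[447.84687762 189.31075906 232.07317894] 12.6333 [ 0.83104068 -0.12689188  0.13735983]
```

View pics/c10.png

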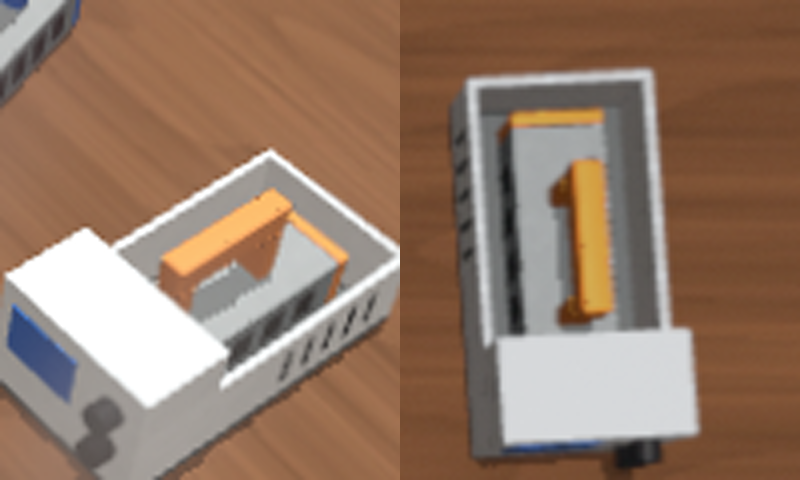

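The module lies flat inside, handle up. The bar's ends are at top (397,130) and (399,169), and the far cap is inside the wall. A quick numeric check, then I'll hand it in if it passes.

Run:
```python
from h import *
from plant import order
o=np.array([517,-134,0]);c,s=np.cos(.055),np.sin(.055)
f=lambda px,z:np.array([[c,s],[-s,c]])@(plane("top",px,z)-o)[:2]
A,B=f((396.9,130),91),f((399.2,168.8),91); F=f((350+156/4,90+112/4),41); print(A,B,(A+B)/2,"far cap edge",F)
print("tri bar ends z",tri((350+280/4,190+200/4),(396.9,130)),tri((350+172/4,190+264/4),(399.2,168.8)))
d=[]
for n in("top0","top9"):
    h=cv2.cvtColor(cv2.imread(f"pics/{n}.png"),cv2.COLOR_BGR2HSV); m=cv2.inRange(h,(100,120,90),(125,255,255)); m[:,:250]=0;m[:,330:]=0;m[:90]=0;m[190:]=0
    d.append(cv2.moments(m,True)); print("blue",d[-1]["m10"]/d[-1]["m00"],d[-1]["m01"]/d[-1]["m00"])
x=((A+B)/2)[0]
if abs(x)<20 and abs(((A+B)/2)[1])<25: print(order.sign_off())
```

```text
[41.21359509  0.57132682] [-38.02420064   0.96914537] [1.59469722 0.77023609] far cap edge [81.38183742  0.70596542]
tri bar ends z (array([ 561.19576005, -134.00704902,   83.45909807]), np.float64(2.1538592461628334)) (array([ 481.8784626 , -137.77038914,   87.12486617]), np.float64(5.0506311081955495))
blue 284.82553191489365 137.0659574468085
blue 281.5 121.68023255813954
the job is handed in; nothing more can be done
None
```

I handed the job in: the orange module lies flat in the chassis, handle up, about 2 mm along and 1 mm across from the middle. The blue module's position was not confirmed: in the last top picture its colour centroid had moved about 15 px, probably because the arm was partly hiding it. I never touched it, and the earlier side pictures showed it in place.

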